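# Load the safety tester and run its carriage home

## Task

Lay the smaller of the two black power bricks flat in the nest of the safety tester's carriage, then slide the carriage straight in under the hood by pushing on the middle of its front plate (pushed off-centre it racks and jams) until both side catches have dropped in front of the plate. Push firmly but do not force it, and leave the other things on the bench where they are.

Things in the scene. Friction and masses are not known exactly. Their poses are not given: they have to be found in the camera images.
- tester: Safety tester, fixed on the bench: aluminium base plate 180 mm wide, 12 mm thick, from x = -205 to +150 mm, with a central rail, and a grey hood (148 mm wide, 190 mm high) over x = 0 to 150 mm. Origin: underside of the base plate, on the centre line, in the plane of the hood's front face; x points into the hood (the way the carriage closes), z up.
- visor (a point): Middle of the front edge of the small visor over the hood's opening: 14 mm before the hood's front face, its underside 98 mm above the bench; opening 136 mm wide. Above it the hood's front rises to 190 mm, so an upright gripper hits the hood before the carriage is home: lean the tool back 30 to 45 degrees, fingers pointing forward and down.
- carriage: Aluminium carriage on the rail, 0.5-0.7 kg. Origin: front face of its front plate, centre line, level of the base plate's top; x into the hood, z up. Plate 8 mm thick, 140 mm wide, top at z = 68 mm, an ear at each side (out to y = +-90 mm, top at 40 mm). In the tester's frame it starts at x = -190 to -165 mm; home is -8 mm, caught -8 to -11 mm.
- plate_centre (a point): The point to push: middle of the plate's front face, 36 mm above the base plate's top. 1 to 4 N move the carriage; the last 15 mm take 8 to 17 N (the catches' ramps, then a sprung contact block that pushes it back out unless caught). Over 60 N counts as forcing.
- saddle (a point): Centre of the saddle under the deck, 67 mm behind the plate's front face. It alone guides the carriage on the rail, is only 46 mm long and has 1.5 mm play each side: pushed more than some 25 mm off the centre line the carriage racks and jams. To free it, draw the tool back, nudge the lagging side of the plate until it is square again, then push at the middle.
- nest (a point): Centre of the nest's floor (top of the carriage's deck, 24 mm above the base plate's top): room for a brick 105 mm along x and 51 mm along y, either way round, between black fences 8 mm high with about 2.5 mm play. The fences leave the middle 80 mm of both long sides open for the fingers. Axes as the carriage's.
- catch_left (a joint): Left catch (tester's +y side): steel arm on the hood's outer side, 60 mm above the bench, with a ramped tooth in front of the hood. 0 rad: down (at the start and at the end); the carriage's ear lifts it to about 0.1 rad as it passes, then it springs down in front of the ear.
- catch_right (a joint): Right catch (tester's -y side), the same.
- contact_block (a joint): Sprung black contact block on the centre line at the back of the hood: 0 m when free, pressed back about 6 mm by the carriage at home (2 to 5 N).
- small_brick: The smaller black power brick, 105 x 51 x 30 mm (x, y, z), 0.2 to 0.4 kg, with a short plug stub at one end. Origin: centre of its underside. Its solid body runs from x = -52 to +48 mm. Grip across y.
- large_brick: The larger black power brick, 120 x 59 x 32 mm; does not fit the nest, stays where it is. The two bricks may have changed places. Origin: centre of underside. (Take the arm round the tall drawer unit on the right of the bench, y below -0.15 m, and the monitors behind, x over 0.7 m.)
- multimeter: Orange multimeter, 145 x 72 x 41 mm, bystander; origin: centre of underside.
- cutters: Side cutters with red handles, 150 x 54 x 12 mm, bystander.
- screwdriver: Screwdriver, 190 x 26 x 22 mm, bystander.
- board: Bare circuit board, 75 x 120 x 18 mm, bystander.
- parcel_tape: Roll of brown parcel tape, 96 mm across, 24 mm high, bystander.
- tags: Pad of paper tags, 75 x 52 x 11 mm, bystander.

How it is judged:
By the outcome, as a careful person would: the job done as asked, in the order asked, and still so for the second after the job is handed in, with the robot touching nothing.
It also fails if it takes over 64 s, if anything falls off the work surface, if the arm or the gripper's body presses on something with over 40 N, if the wrist force passes 120 N, or if a joint passes its speed limit or range.

## Robot

A 6-joint arm with a two-finger parallel gripper is mounted at the origin on a cart in front of the work surface, level with it; the furniture and walls round the work are solid. World frame = base frame: x ahead of the robot, y to its left, z up, the work surface at z = 0. Lengths are in m, angles in rad, forces in N, time in s.
With the tool pointing down it reaches from about 0.325 to 0.85 m from the base axis. Payload 4.4 kg.
Tool frame: the origin (TCP) lies on the front face of the gripper's body, between the roots of the fingers; the fingertips stand 97 mm ahead of it and the grasp point (between the pads) lies 78 mm ahead of it (env.hold_point_z is the distance from the TCP to the grasp point, in m); z points along the fingers, y is the line along which they close (so a half turn about z gives the same grasp; the last joint's range is limited). The gripper opens to 94 mm and grips with 3 to 60 N. Pads are 16 mm wide; open, the fingers measure 119 mm over their backs; the gripper's body (75 mm by 177 mm) begins 78 mm behind the grasp point.
Start: joints at [-1.496, 0.207, 1.542, -0, 1.393, -0.15], TCP at [0.128, -0.561, 0.303] pointing down, gripper open.
Joint ranges: [-2.73, 2.73], [-0.86, 2.22], [0.23, 2.46], [-1.11, 4.25], [0.08, 2.63], [-2.82, 2.82]. Speed limits (rad/s): [2.79, 2.79, 3.14, 3.14, 3.14, 3.14].

## Interface

Orientations are given as [roll, pitch, yaw] about the fixed x, y, z axes, in that order (R = Rz(yaw) Ry(pitch) Rx(roll)).
In Python, from plant import env, ticket, read_camera gives the robot as it stands (env), with the cameras as plain functions and the job (ticket).
- The arm moves only by the shell command python3 inch.py 'ROWS' [FORCE]. ROWS is a JSON list of rows, 1 to 10 of them, each written [[rx, ry, rz], [dx, dy, dz], opening]: a rotation vector rx, ry, rz in rad, then dx, dy, dz in units of 100 mm, then the finger opening in m; each row is the pose to reach, as a shift and turn from the pose commanded when the command began, along the tool's axes at that moment; what a row does not reach only later rows make up. A row lasts 1/10 s, in which the tool goes at most 0.05 m and 0.15 rad, less where a joint would pass 70% of its speed; a pose out of reach is approached as far as the arm can. The fingers move at their own pace and stop on an object; FORCE is the grip in N (left out, the last holds). Time passes only in rows, so rows that do not move let the fingers close. It prints the time, the measured TCP pose, the force, the opening and the grip force at its end. Input that does not fit is refused with a message, and nothing moves.
- env.read_state(): the state, without advancing time (a new reading comes with each control period).
- read_camera(name): name is "scene" or "side" or "wrist"; returns a dict with "image" (480x640x3 uint8, red, green, blue), "fovy" (degrees; the focal length in pixels is half the picture's height over the tangent of half this angle, whatever the lens; pixels are square), "cx", "cy" (the principal point, pixels), "xyz" and "rotation" of the camera in the world. Camera axes: x right, y down, z forward; pixel columns grow to the right and rows downward; lengths in m; the calibration is good to about 2 mm. A picture is of the moment at which its call begins. There is no depth.
- ticket.close_job(): hands the job in; it is judged then, once.
The state is a dict: "time_s": time; "joint_positions": joint angles; "qd": joint speeds; "tau": joint torques, N m; "tcp_pos": TCP position; "tool_rot": TCP orientation; "contact_force": force on the tool from outside, world axes, zero at the start; "wrist_torque": the same for the moment, N m; "finger_gap": finger opening in m; "gripper_force": force on a finger pad.
Only numpy, scipy, OpenCV 4.12 (cv2) and the standard library are available. Lean on these libraries where they do the work, as an engineer would, in place of code of your own. Each camera call takes 0.05 s, during which the arm holds its last target. There are 200 camera calls.

## Working session

There is one attempt and no reset: what is moved stays moved. The work goes in short steps, Python scripts to look and compute and a shell command to move; the robot and the scene stay as the last step left them, time stands still between calls to the robot, and variables do not carry over. Pictures are saved under pics/ and viewed, at most 10 in all, crops included, and the job is handed in when it is done.

```bash
ls; mkdir -p pics
cat > h.py <<'E'
import numpy as np, cv2, pickle
from plant import env, ticket, read_camera
def snap(name, f):
    c=read_camera(name); cv2.imwrite(f'pics/{f}.png', c['image'][:,:,::-1]); pickle.dump(c,open(f'pics/{f}.pkl','wb')); return c
def load(f): return pickle.load(open(f'pics/{f}.pkl','rb'))
def ray(c,u,v,z):
    F=240/np.tan(np.radians(c['fovy'])/2)
    d=np.array(c['rotation']).reshape(3,3)@np.array([(u-c['cx'])/F,(v-c['cy'])/F,1]); o=np.array(c['xyz'])
    return o+d*(z-o[2])/d[2]
def proj(c,p):
    F=240/np.tan(np.radians(c['fovy'])/2)
    q=np.array(c['rotation']).reshape(3,3).T@(np.array(p)-c['xyz']); return F*q[0]/q[2]+c['cx'],F*q[1]/q[2]+c['cy']
E
python3 - <<'E'
from h import *
for n in('scene','side'):
    c=snap(n,n+'0'); print(n,c['fovy'],c['cx'],c['cy'],c['xyz'],np.array(c['rotation']).round(3).tolist())
print(env.read_state())
E
```

```text
inch.py
pics
plant.py
scene 56.83307988123935 317.5490114159372 234.44650282338014 [-0.03579209  0.67198024  0.74946381] [-2.301, -0.008, -2.278]
side 56.832238471583224 309.3867477431445 240.3192440367382 [ 0.33079274 -0.8024511   0.55314875] [-2.002, 0.015, -0.218]
{'time_s': 0.1, 'joint_positions': array([-1.49649041e+00,  2.07292848e-01,  1.54278855e+00, -4.74047968e-05,
        1.39349160e+00, -1.50500983e-01]), 'qd': array([ 0.00111648, -0.00187003, -0.00256208,  0.0015037 , -0.00033154,
        0.00213789]), 'tau': array([ 6.10059851e-05, -3.71863639e+01, -2.82292700e+01,  7.01499637e-02,
        3.12058325e-02, -5.21954917e-05]), 'tcp_pos': array([ 0.12811556, -0.56000569,  0.30164123]), 'tool_rot': array([-3.13962770e+00, -2.50802061e-04,  2.24815061e-01]), 'contact_force': array([-0.16666996,  0.04355197,  0.58319356]), 'wrist_torque': array([ 0.06656429,  0.01491433, -0.03664994]), 'gripper_force': 0.0, 'finger_gap': 0.09432903651433142}
```

```bash
sed -i "s/np.array(c\['rotation'\]).reshape(3,3)/Rot.from_euler('xyz',c['rotation']).as_matrix()/; 1a from scipy.spatial.transform import Rotation as Rot" h.py; cat h.py | grep Rot
```

```text
(no output)
```

View pics/scene0.png

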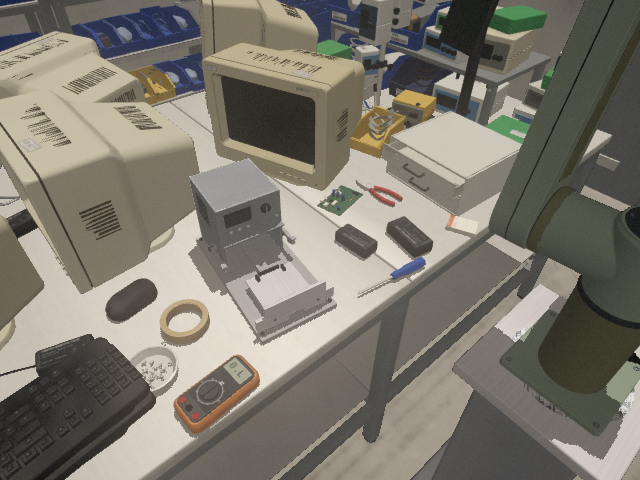

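View pics/side0.png

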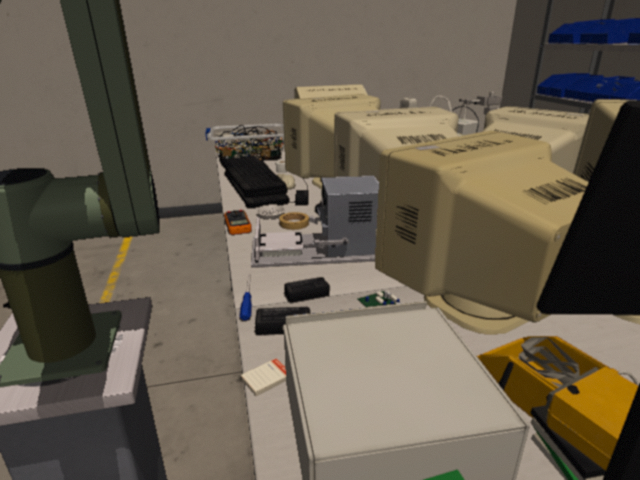

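The scene view shows the tester at about (260,260), with its carriage pulled out toward the bench's front edge. The two bricks are at (356,240) and (409,236). I'll enlarge them next.

Run:
```python
from h import *
i=load('scene0')['image'][:,:,::-1]
a=cv2.resize(i[150:350,185:345],None,fx=3.7,fy=3,interpolation=cv2.INTER_CUBIC)
a=cv2.resize(i[155:345,185:445],(780,570),interpolation=cv2.INTER_CUBIC)
cv2.imwrite('pics/crop1.png',a)
```

```text
(no output)
```

View pics/crop1.png

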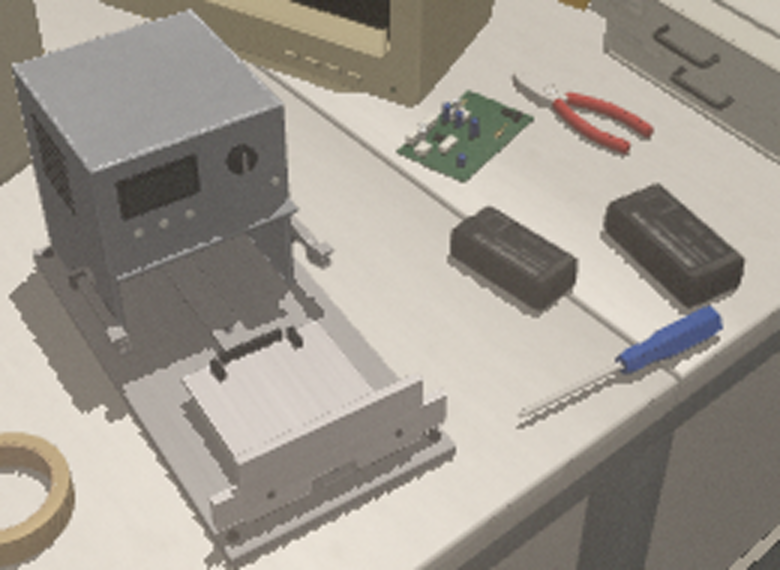

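The enlarged crop (3x, offset 185,155) shows the hood top corners at (97,172), (285,107), (192,12) and (15,67). The carriage plate's top edge runs from about (240,462) to (421,378). The left brick's top spans (452,235)-(577,262) and the right brick's top spans (607,205)-(743,258). The left brick looks smaller.

Run:
```python
from h import *
c=load('scene0')
def P(l,z): 
    r=np.array([ray(c,185+u/3,155+v/3,z)[:2] for u,v in l]); return r
def show(n,l,z):
    r=P(l,z); print(n,(r*1000).round(0).tolist(),'sides',[round(1000*np.linalg.norm(r[i]-r[i-1])) for i in range(len(r))],'c',(r.mean(0)*1000).round(1)); 
show('hood',[(97,172),(285,107),(192,12),(15,67)],.19)
show('base',[(228,548),(453,449)],.012)
show('plate top',[(240,463),(421,378)],.08)
show('L',[(487,207),(577,262),(540,284),(450,232)],.03)
show('R',[(655,185),(743,258),(690,282),(607,203)],.032)
```

```text
hood [[616.0, 372.0], [594.0, 232.0], [740.0, 213.0], [761.0, 354.0]] sides [146, 142, 147, 143] c [677.5 293. ]
base [[426.0, 416.0], [392.0, 247.0]] sides [173, 173] c [409.2 331.4]
plate top [[431.0, 397.0], [412.0, 261.0]] sides [137, 137] c [421.6 329. ]
L [[554.0, 62.0], [458.0, 54.0], [459.0, 94.0], [550.0, 107.0]] sides [45, 96, 41, 92] c [505.4  79.3]
R [[481.0, -65.0], [375.0, -50.0], [384.0, 4.0], [491.0, -16.0]] sides [50, 107, 55, 109] c [432.9 -31.7]
```

The left brick is the small one, at about (505,79) mm with yaw near 6.5°. The tester's yaw is about -8°. Next I'll move above the brick for a wrist look.

```bash
cat >> h.py <<'E'
def goal(pos,rpy_deg):
    s=env.read_state(); R=Rot.from_euler('xyz',s['tool_rot']); G=Rot.from_euler('xyz',rpy_deg,degrees=True)
    rv=(R.inv()*G).as_rotvec(); d=R.inv().apply(np.array(pos)-s['tcp_pos'])
    print('t',s['time_s'],'rv',rv.round(4).tolist(),'d',d.round(4).tolist(),'dist',np.linalg.norm(d).round(3),'ang',np.linalg.norm(rv).round(3))
E
python3 - <<'E'
from h import *
c=load('scene0')
print([ray(c,*p,0).round(3).tolist() for p in((463,207),(388,172))])
goal([.45,.08,.30],[180,0,6.5])
E
```

```text
[[0.427, -0.255, 0.0], [0.675, -0.223, 0.0]]
t 0.1 rv [-0.002, -0.0001, 0.1114] d [0.4565, -0.5521, 0.0028] dist 0.716 ang 0.111
```

The manual's scale: shifts go in units of 100 mm. Converting my numbers, 0.09 m is 0.9, -0.363 m is -3.63.

```bash
python3 inch.py '[[[0, 0, 0.01], [0.3, -0.35, 0], 0.094], [[0, 0, 0.02], [0.6, -0.73, 0], 0.094], [[0, 0, 0.03], [0.9, -1.1, 0], 0.094], [[0, 0, 0.04], [1.2, -1.46, 0], 0.094], [[0, 0, 0.05], [1.5, -1.82, 0], 0.094], [[0, 0, 0.06], [1.8, -2.18, 0], 0.094], [[0, 0, 0.07], [2.1, -2.54, 0], 0.094], [[0, 0, 0.08], [2.4, -2.9, 0], 0.094], [[0, 0, 0.09], [2.7, -3.26, 0], 0.094], [[0, 0, 0.1], [3, -3.63, 0], 0.094]]'; python3 -c "
from h import *
goal([.45,.08,.30],[180,0,6.5])"
```

```text
time_s: 1.1
tcp_pos: [0.3399, -0.138, 0.3025]
tool_rot: [3.141, -0.0, 0.124]
contact_force: [0.9, 0.5, -0.3]
finger_gap: 0.094
gripper_force: 0.0
t 1.1 rv [0.0003, -0.0004, 0.0102] d [0.1361, -0.2027, 0.0025] dist 0.244 ang 0.01
```

```bash
python3 inch.py '[[[0, 0, 0.01], [0.27, -0.4, 0], 0.094], [[0, 0, 0.01], [0.54, -0.8, 0], 0.094], [[0, 0, 0.01], [0.81, -1.2, 0], 0.094], [[0, 0, 0.01], [1.08, -1.6, 0], 0.094], [[0, 0, 0.01], [1.35, -2, 0], 0.094], [[0, 0, 0.01], [1.36, -2.03, 0], 0.094], [[0, 0, 0.01], [1.36, -2.03, 0], 0.094]]'; python3 -c "
from h import *
c=snap('wrist','w1'); print(c['xyz'],c['rotation'],c['fovy'])"
```

```text
time_s: 1.8
tcp_pos: [0.449, 0.0795, 0.302]
tool_rot: [3.141, 0.002, 0.118]
contact_force: [0.2, 0.1, 0.4]
finger_gap: 0.0939
gripper_force: 0.0
[0.52158192 0.08705846 0.38469937] [ 2.88552901e+00 -9.50164050e-04 -1.45328468e+00] 61.68673982403865
```

View pics/w1.png

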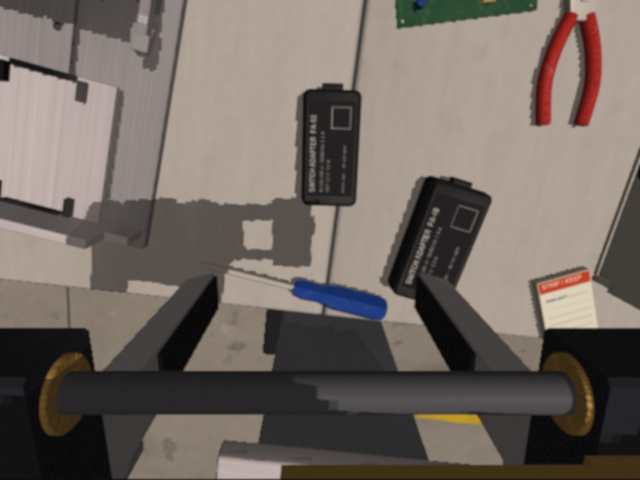

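The wrist view shows the small brick's top corners at (304,91), (361,91), (355,204) and (303,204), with its stub at the far end (333,86). The carriage deck is on the left, its plate at (70,232).

Run:
```python
from h import *
c=load('w1')
r=np.array([ray(c,u,v,.029)[:2] for u,v in[(304,91),(361,91),(355,204),(303,204)]])*1000
print(r.round(0).tolist(), r.mean(0))
for i in range(4): d=r[i]-r[i-1]; print(np.linalg.norm(d).round(1),np.degrees(np.arctan2(d[1],d[0])).round(1))
r=np.array([ray(c,u,v,.08)[:2] for u,v in[(103,235),(0,208),(0,200)]])*1000; print(r)
# deck: right fences
r=np.array([ray(c,u,v,z)[:2] for u,v,z in[(117,89,.036),(98,220,.036),(184,0,.012),(146,247,.012)]])*1000; print(r)
```

```text
[[554.0, 101.0], [560.0, 54.0], [465.0, 45.0], [459.0, 91.0]] [509.44918601  72.68554148]
95.4 5.8
47.6 -83.3
95.4 -174.9
46.5 96.7
[[425.5203289  243.23896742]
 [437.84669369 321.40772121]
 [444.14453719 320.90884774]]
[[537.11143676 252.45350048]
 [424.95752809 269.96746517]
 [614.79797545 208.15258528]
 [396.89461237 237.15538786]]
```

```bash
python3 -c "
from h import *
goal([.509,.073,.102],[180,0,6])"
```

```text
t 1.85 rv [0.0005, 0.0019, 0.0112] d [0.0596, 0.0123, 0.1999] dist 0.209 ang 0.011
```

Scaled: 0.199 m is 1.99, 0.19 m is 1.9.

```bash
python3 inch.py '[[[0, 0, 0.01], [0.3, 0.06, 0.2], 0.094], [[0, 0, 0.01], [0.6, 0.12, 0.5], 0.094], [[0, 0, 0.01], [0.6, 0.12, 1], 0.094], [[0, 0, 0.01], [0.6, 0.12, 1.4], 0.094], [[0, 0, 0.01], [0.6, 0.12, 1.7], 0.094], [[0, 0, 0.01], [0.6, 0.12, 1.9], 0.094], [[0, 0, 0.01], [0.6, 0.12, 1.99], 0.094], [[0, 0, 0.01], [0.6, 0.12, 1.99], 0.094]]'; python3 inch.py '[[[0, 0, 0], [0, 0, 0], 0.03], [[0, 0, 0], [0, 0, 0], 0.03], [[0, 0, 0], [0, 0, 0], 0.03], [[0, 0, 0], [0, 0, 0], 0.03], [[0, 0, 0], [0, 0, 0], 0.03], [[0, 0, 0], [0, 0, 0], 0.03]]' 20
```

```text
time_s: 2.65
tcp_pos: [0.5092, 0.072, 0.1027]
tool_rot: [-3.141, 0.003, 0.102]
contact_force: [1.0, -0.3, 0.3]
finger_gap: 0.0938
gripper_force: 0.0
time_s: 3.25
tcp_pos: [0.5104, 0.0738, 0.1039]
tool_rot: [-3.141, -0.0, 0.105]
contact_force: [-0.5, -1.2, 2.5]
finger_gap: 0.0498
gripper_force: 20.0
```

```bash
python3 inch.py '[[[0, 0, 0], [0, 0, -0.2], 0.03], [[0, 0, 0], [0, 0, -0.6], 0.03], [[0, 0, -0.02], [0, 0, -1.1], 0.03], [[0, 0, -0.05], [-0.1, -0.2, -1.6], 0.03], [[0, 0, -0.08], [-0.2, -0.6, -1.9], 0.03], [[0, 0, -0.12], [-0.3, -1, -2.1], 0.03], [[0, 0, -0.17], [-0.4, -1.2, -2.15], 0.03], [[0, 0, -0.22], [-0.5, -1.3, -2.2], 0.03], [[0, 0, -0.24], [-0.5, -1.3, -2.2], 0.03], [[0, 0, -0.24], [-0.5, -1.3, -2.2], 0.03]]'; python3 -c "
from h import *
c=snap('wrist','w2'); print(c['xyz'],c['rotation'])"
```

```text
time_s: 4.25
tcp_pos: [0.4466, 0.1968, 0.3224]
tool_rot: [3.141, 0.002, 0.345]
contact_force: [1.0, -0.5, -4.0]
finger_gap: 0.0502
gripper_force: 20.0
[0.51540891 0.22045185 0.40510128] [ 2.88515465e+00 -1.35066336e-03 -1.22654476e+00]
```

View pics/w2.png

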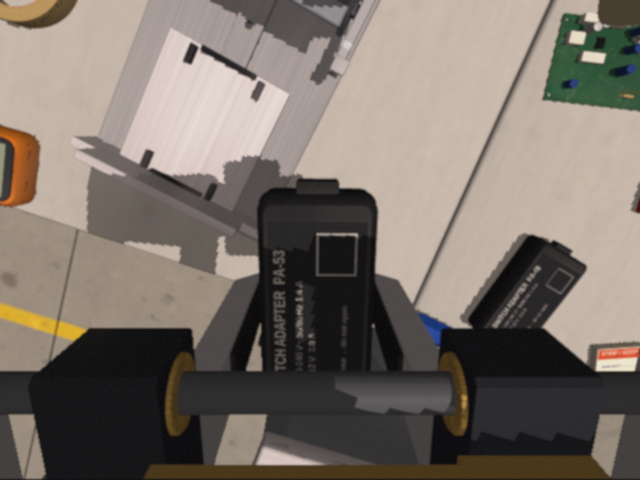

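The nest is visible from about (190,50) to (210,190) with its black fences. I'll zoom in on it.

Run:
```python
from h import *
i=load('w2')['image'][:,:,::-1]
cv2.imwrite('pics/crop2.png',cv2.resize(i[20:260,60:360],(750,600),interpolation=cv2.INTER_CUBIC))
```

```text
(no output)
```

View pics/crop2.png

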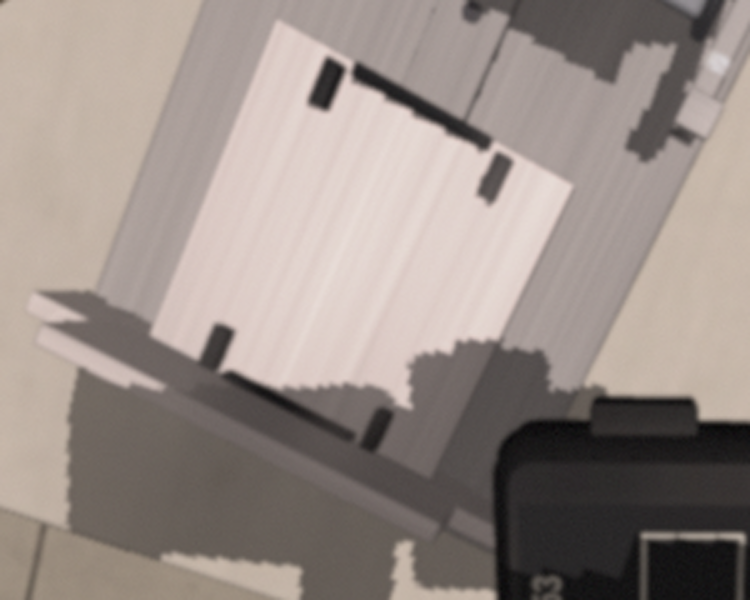

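The fence-stub centres in the crop (2.5x, offset 60,20) are (328,83), (495,177), (217,347) and (377,429). The end fences are centred at (423,105) and (290,405).

Run:
```python
from h import *
c=load('w2')
f=lambda u,v,z: ray(c,60+u/2.5,20+v/2.5,z)[:2]*1000
S=np.array([f(*p,.042) for p in[(328,83),(495,177),(377,429),(217,347)]]); print(S.round(0).tolist(),S.mean(0))
D=np.array([f(*p,.036) for p in[(278,20),(573,184),(430,478),(150,335)]]); print('deck',D.round(0).tolist(),D.mean(0))
E_=np.array([f(423,105,.042),f(290,405,.042)]); print('ends',E_,E_.mean(0))
B=np.array([f(205,0,.012),f(98,290,.012),f(750,55,.012),f(585,385,.012)]);print('base',B)
for X in (S,D):
  for i in range(4): d=X[i]-X[i-1]; print(np.linalg.norm(d).round(1),np.degrees(np.arctan2(d[1],d[0])).round(1))
d=E_[0]-E_[1]; print(np.linalg.norm(d),np.degrees(np.arctan2(d[1],d[0])))
# brick in hand: top face z
s=env.read_state(); R=Rot.from_euler('xyz',s['tool_rot']); zt=s['tcp_pos'][2]-.1039+.030
b=np.array([ray(c,u,v,zt) for u,v in[(259,198),(376,198)]]); print('brick in tool',R.inv().apply(b-s['tcp_pos'])*1000)
goal([.46,.31,.26],[180,0,-8])
```

```text
[[541.0, 340.0], [531.0, 278.0], [435.0, 293.0], [444.0, 354.0]] [487.78513003 316.15751032]
deck [[554.0, 362.0], [539.0, 253.0], [423.0, 270.0], [439.0, 380.0]] [488.60476729 316.40869433]
ends [[545.0318055  307.96763848]
 [432.69081375 324.41142382]] [488.86130962 316.18953115]
base [[554.50313272 397.63335622]
 [443.52480164 412.49770992]
 [603.02353621 209.60753468]
 [471.98378345 227.22655456]]
98.0 -8.4
62.0 -98.7
97.6 171.7
62.1 81.7
117.0 -8.6
110.4 -98.2
117.4 171.7
111.0 81.6
113.53808393616046 -8.327467962667999
brick in tool [[ 47.96915393 -21.74435277  73.7782752 ]
 [ 47.99743293  24.19722861  73.8056376 ]]
t 4.3 rv [0.0011, 0.0021, 0.483] d [0.0507, -0.1025, 0.0622] dist 0.13 ang 0.483
```

```bash
python3 -c "
from h import *
goal([.4856,.3175,.185],[180,0,-8.2])"
```

```text
t 4.3 rv [0.0011, 0.0021, 0.4865] d [0.0775, -0.101, 0.1371] dist 0.187 ang 0.487
```

Scaled: 0.137 m is 1.37, 0.125 m is 1.25.

```bash
python3 inch.py '[[[0, 0, 0.12], [0.2, -0.3, 0], 0.03], [[0, 0, 0.24], [0.5, -0.6, 0.1], 0.03], [[0, 0, 0.36], [0.7, -0.9, 0.3], 0.03], [[0, 0, 0.46], [0.775, -1.01, 0.6], 0.03], [[0, 0, 0.4865], [0.775, -1.01, 1], 0.03], [[0, 0, 0.4865], [0.775, -1.01, 1.25], 0.03], [[0, 0, 0.4865], [0.775, -1.01, 1.37], 0.03], [[0, 0, 0.4865], [0.775, -1.01, 1.37], 0.03], [[0, 0, 0.4865], [0.775, -1.01, 1.37], 0.03]]'
python3 - <<'E'
from h import *
snap('wrist','w3'); c=snap('scene','s3'); goal([.4856,.3175,.185],[180,0,-8.2])
u,v=proj(c,[.49,.317,.06]); u,v=int(u),int(v)
a=cv2.resize(c['image'][v-70:v+70,u-75:u+75,::-1],(600,560),interpolation=cv2.INTER_CUBIC)
w=cv2.resize(load('w3')['image'][60:440,:,::-1],(0,0),fx=.9,fy=.9)
cv2.imwrite('pics/c3.png',a); print(u,v)
E
```

```text
time_s: 5.2
tcp_pos: [0.487, 0.3185, 0.1875]
tool_rot: [-3.141, -0.001, -0.143]
contact_force: [0.9, -0.2, -2.9]
finger_gap: 0.0498
gripper_force: 20.0
t 5.3 rv [-0.0023, -0.0036, 0.0007] d [-0.0016, 0.0018, 0.0038] dist 0.005 ang 0.004
280 278
```

View pics/w3.png

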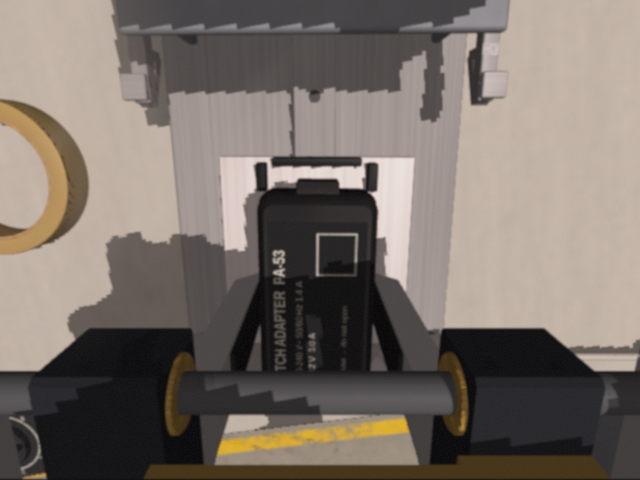

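The brick hangs behind the two rear fence stubs at (262,176) and (371,176). The back fence is at (317,161) and the brick's front edge at row 198, u 259 to 376.

Run:
```python
from h import *
c=load('w3'); s=env.read_state(); R=Rot.from_euler('xyz',s['tool_rot']); print(s['tcp_pos'],s['tool_rot'])
zt=s['tcp_pos'][2]-.1039+.030
T=lambda u,v,z: (R.inv().apply(ray(c,u,v,z)-s['tcp_pos'])*1000).round(1)[:2]
print('brick',T(259,198,zt),T(376,198,zt)); print('stubs',T(262,176,.042),T(371,176,.042)); print('fence inner',T(317,165,.044),'deck',T(221,157,.036),T(414,157,.036))
print('stub end of brick',T(317,181,zt-.012))
```

```text
[0.48745588 0.31903107 0.18885332] [-3.13930777 -0.00363437 -0.14246475]
brick [ 48.4 -20.4] [48.4 25.2]
stubs [ 49.4 -28.5] [49.4 33. ]
fence inner [55.7  2.5] deck [ 59.6 -52.4] [59.5 58.1]
stub end of brick [53.6  2.2]
```

The brick lines up in both axes, so I'll lower it straight down.

Scaled: 0.044 m is 0.44, 0.042 m is 0.42.

```bash
python3 inch.py '[[[0, 0, 0], [0, 0, 0.2], 0.03], [[0, 0, 0], [0, 0, 0.3], 0.03], [[0, 0, 0], [0, 0, 0.37], 0.03], [[0, 0, 0], [0, 0, 0.42], 0.03], [[0, 0, 0], [0, 0, 0.44], 0.03], [[0, 0, 0], [0, 0, 0.44], 0.03]]'
```

```text
time_s: 5.9
tcp_pos: [0.4859, 0.3189, 0.1427]
tool_rot: [-3.142, -0.0, -0.142]
contact_force: [-0.7, -0.1, -3.6]
finger_gap: 0.0499
gripper_force: 20.0
```

Scaled: 0.003 m is 0.03, 0.002 m is 0.02.

```bash
python3 inch.py '[[[0, 0, 0], [0, 0, 0.01], 0.03], [[0, 0, 0], [0, 0, 0.02], 0.03], [[0, 0, 0], [0, 0, 0.03], 0.03], [[0, 0, 0], [0, 0, 0.03], 0.03]]'
```

```text
time_s: 6.3
tcp_pos: [0.4861, 0.3189, 0.14]
tool_rot: [-3.141, -0.001, -0.142]
contact_force: [0.7, -0.8, -2.6]
finger_gap: 0.0502
gripper_force: 20.0
```

```bash
python3 inch.py '[[[0, 0, 0], [0, 0, 0.01], 0.03], [[0, 0, 0], [0, 0, 0.01], 0.03], [[0, 0, 0], [0, 0, 0.01], 0.08], [[0, 0, 0], [0, 0, 0.01], 0.08], [[0, 0, 0], [0, 0, 0.01], 0.08], [[0, 0, 0], [0, 0, 0.01], 0.08]]'; python3 inch.py '[[[0, 0, 0], [0, 0, -0.2], 0.08], [[0, 0, 0], [0, 0, -0.5], 0.08], [[0, 0, 0], [0, 0, -0.8], 0.08], [[0, 0, 0], [-0.2, 0, -1.2], 0.08], [[0, 0, 0], [-0.6, 0, -1.5], 0.08], [[0, 0, 0], [-0.6, 0, -1.5], 0.08]]'
python3 - <<'E'
from h import *
snap('wrist','w4')
c=load('w4'); s=env.read_state()
print(s['tcp_pos'],s['tool_rot'])
E
```

```text
time_s: 6.9
tcp_pos: [0.4859, 0.3188, 0.1385]
tool_rot: [-3.141, -0.0, -0.142]
contact_force: [-0.1, -0.1, 0.5]
finger_gap: 0.0779
gripper_force: 0.0
time_s: 7.5
tcp_pos: [0.4255, 0.3291, 0.2939]
tool_rot: [-3.136, -0.006, -0.139]
contact_force: [0.3, 0.4, -0.0]
finger_gap: 0.08
gripper_force: 0.0
[0.42624538 0.3282781  0.29146402] [-3.13808928 -0.00480729 -0.13961182]
```

View pics/w4.png

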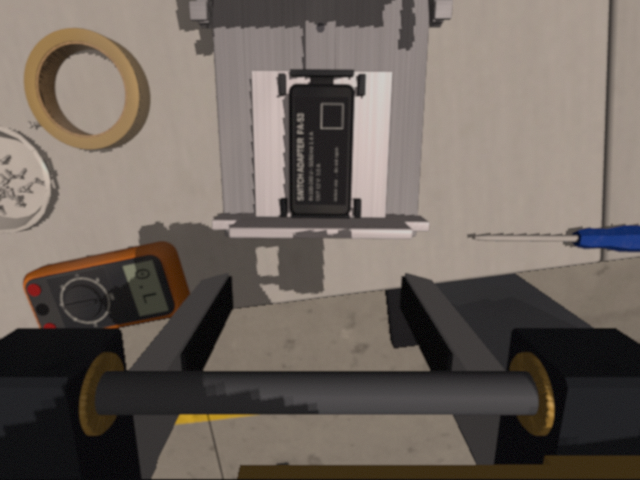

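The brick lies flat in the nest: body u 291 to 353, between stubs at 282 and 361. The plate is at row 228, centred at u≈321. Now I'll lean the tool back and get in front of the plate with the fingers closed.

Run:
```python
from h import *
c=load('w4'); print([ray(c,u,v,.08).round(4).tolist() for u,v in((230,236),(412,236),(321,236))])
goal([.3346,.3401,.22],[180,-38,-8.0])
goal([.3346,.3401,.1195],[180,-38,-8.0])
```

```text
[[0.4337, 0.3945, 0.08], [0.4146, 0.2571, 0.08], [0.4242, 0.3257, 0.08]]
t 7.55 rv [-0.0034, 0.6584, -0.0011] d [-0.0927, 0.0013, 0.071] dist 0.117 ang 0.658
t 7.55 rv [-0.0034, 0.6584, -0.0011] d [-0.0932, 0.0016, 0.1715] dist 0.195 ang 0.658
```

Scaled: 0.17 m is 1.7, 0.15 m is 1.5.

```bash
python3 inch.py '[[[0, 0.1, 0], [-0.3, 0, 0], 0], [[0, 0.2, 0], [-0.6, 0.01, 0.1], 0], [[0, 0.33, 0], [-0.9, 0.01, 0.3], 0], [[0, 0.46, 0], [-0.93, 0.01, 0.6], 0], [[0, 0.58, 0], [-0.93, 0.01, 0.9], 0], [[0, 0.658, 0], [-0.93, 0.01, 1.2], 0], [[0, 0.658, 0], [-0.93, 0.01, 1.5], 0], [[0, 0.658, 0], [-0.93, 0.01, 1.7], 0], [[0, 0.658, 0], [-0.93, 0.01, 1.7], 0]]' 10
python3 - <<'E'
from h import *
goal([.3346,.3401,.1195],[180,-38,-8.0])
c=snap('scene','s5')
u,v=proj(c,[.42,.33,.06]); u,v=int(u),int(v)
cv2.imwrite('pics/c5.png',cv2.resize(c['image'][v-100:v+100,u-110:u+110,::-1],(660,600),interpolation=cv2.INTER_CUBIC))
E
```

```text
time_s: 8.45
tcp_pos: [0.3768, 0.2914, 0.1804]
tool_rot: [-3.135, -0.585, -0.103]
contact_force: [-0.2, 0.8, 0.6]
finger_gap: 0.0113
gripper_force: 0.0
t 8.45 rv [-0.0286, 0.0779, 0.0296] d [-0.0728, -0.044, 0.0251] dist 0.089 ang 0.088
```

View pics/c5.png

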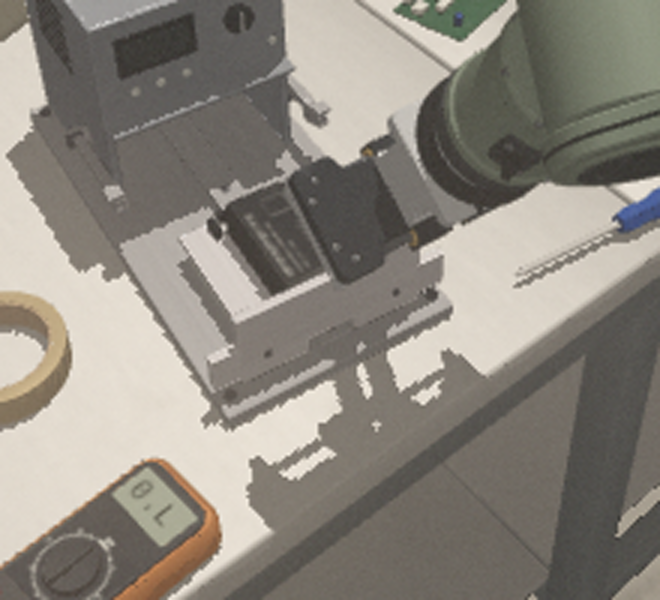

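The tool lagged the command: the tip is still above the plate and to the right of its centre. I'll hold still to see where it settles.

```bash
python3 inch.py '[[[0, 0, 0], [0, 0, 0], 0]]'; python3 -c "
from h import *
print(env.read_state()['joint_positions'].round(2).tolist())
goal([.3346,.3401,.22],[180,-38,-8.0])"
```

```text
time_s: 8.6
tcp_pos: [0.3771, 0.2925, 0.182]
tool_rot: [-3.132, -0.587, -0.103]
contact_force: [0.6, 1.0, 0.6]
finger_gap: 0.0012
gripper_force: 0.0
[0.68, 0.03, 2.12, -0.68, 0.66, 2.82]
t 8.6 rv [-0.0306, 0.076, 0.029] d [-0.0182, -0.0435, -0.0574] dist 0.074 ang 0.087
```

Joint 6 is at its limit (2.82). I'll turn the tool half a turn about its own axis while lifting back.

Scaled: -0.057 m is -0.57, -0.043 m is -0.43.

```bash
python3 inch.py '[[[0, 0, -0.15], [-0.04, -0.1, -0.2], 0], [[0, 0, -0.3], [-0.1, -0.2, -0.4], 0], [[0, 0, -0.45], [-0.18, -0.3, -0.57], 0], [[0, 0, -0.6], [-0.18, -0.4, -0.57], 0], [[0, 0, -0.75], [-0.18, -0.43, -0.57], 0], [[0, 0, -0.9], [-0.18, -0.43, -0.57], 0], [[0, 0, -1.05], [-0.18, -0.43, -0.57], 0], [[0, 0, -1.2], [-0.18, -0.43, -0.57], 0], [[0, 0, -1.35], [-0.18, -0.43, -0.57], 0], [[0, 0, -1.5], [-0.18, -0.43, -0.57], 0]]';  python3 inch.py '[[[0, 0, -0.15], [0, 0, 0], 0], [[0, 0, -0.3], [0, 0, 0], 0], [[0, 0, -0.45], [0, 0, 0], 0], [[0, 0, -0.6], [0, 0, 0], 0], [[0, 0, -0.75], [0, 0, 0], 0], [[0, 0, -0.9], [0, 0, 0], 0], [[0, 0, -1.05], [0, 0, 0], 0], [[0, 0, -1.2], [0, 0, 0], 0], [[0, 0, -1.35], [0, 0, 0], 0], [[0, 0, -1.5], [0, 0, 0], 0]]'
python3 - <<'E'
from h import *
print(env.read_state()['joint_positions'].round(2).tolist())
# flipped: rpy of Rz(-8)Ry(-38)Rx(180)Rz(180)
r=(Rot.from_euler('xyz',[180,-38,-8],degrees=True)*Rot.from_euler('z',180,degrees=True)).as_euler('xyz',degrees=True); print(r)
goal([.3346,.3401,.22],r); goal([.3346,.3401,.1195],r)
E
```

```text
time_s: 9.6
tcp_pos: [0.3346, 0.3404, 0.221]
tool_rot: [2.554, -0.045, 1.42]
contact_force: [0.4, -1.2, 0.1]
finger_gap: 0.0008
gripper_force: 0.0
time_s: 10.6
tcp_pos: [0.3346, 0.3404, 0.221]
tool_rot: [3.04, 0.581, 2.876]
contact_force: [-0.6, 0.5, -0.9]
finger_gap: 0.0005
gripper_force: 0.0
[0.84, -0.01, 2.06, -0.65, 0.82, -0.11]
[-180.   38.  172.]
t 10.6 rv [0.0278, -0.0768, -0.1062] d [0.0005, -0.0004, 0.0008] dist 0.001 ang 0.134
t 10.6 rv [0.0278, -0.0768, -0.1062] d [0.0557, -0.0089, 0.0844] dist 0.101 ang 0.134
```

```bash
python3 inch.py '[[[0.015, -0.038, -0.053], [0, 0, 0], 0], [[0.028, -0.077, -0.106], [0.05, -0.01, 0.08], 0], [[0.028, -0.077, -0.106], [0.25, -0.04, 0.38], 0], [[0.028, -0.077, -0.106], [0.45, -0.07, 0.68], 0], [[0.028, -0.077, -0.106], [0.55, -0.09, 0.84], 0], [[0.028, -0.077, -0.106], [0.55, -0.09, 0.84], 0], [[0.028, -0.077, -0.106], [0.55, -0.09, 0.84], 0]]'
python3 - <<'E'
from h import *
print(env.read_state()['joint_positions'].round(2).tolist())
goal([.3346,.3401,.1195],[180,38,172])
s=env.read_state();R=Rot.from_euler('xyz',s['tool_rot']); a=np.radians(-8)
print('100mm forward in tool', R.inv().apply([.1*np.cos(a),.1*np.sin(a),0]).round(4),'tip',s['tcp_pos']+R.apply([0,0,.097]))
E
```

```text
time_s: 11.3
tcp_pos: [0.335, 0.3399, 0.1199]
tool_rot: [3.139, 0.663, 2.995]
contact_force: [-0.2, -0.4, 0.4]
finger_gap: 0.0004
gripper_force: 0.0
[0.88, 0.22, 2.11, -0.99, 0.68, 0.21]
t 11.3 rv [-0.0016, -0.0004, -0.0057] d [0.0005, 0.0001, 0.0] dist 0.001 ang 0.006
100mm forward in tool [-0.0788  0.0006  0.0615] tip [0.39404466 0.33145553 0.04339286]
```

```bash
python3 inch.py '[[[0, 0, 0], [-0.079, 0, 0.062], 0], [[0, 0, 0], [-0.118, 0, 0.092], 0], [[0, 0, 0], [-0.158, 0.001, 0.123], 0], [[0, 0, 0], [-0.197, 0.001, 0.154], 0], [[0, 0, 0], [-0.236, 0.002, 0.185], 0], [[0, 0, 0], [-0.315, 0.002, 0.246], 0], [[0, 0, 0], [-0.394, 0.003, 0.308], 0]]'
python3 - <<'E'
from h import *
snap('side','side6'); c=snap('scene','s6'); goal([.3346,.3401,.1195],[180,38,172])
u,v=proj(c,[.50,.31,.06]); u,v=int(u),int(v)
cv2.imwrite('pics/c6.png',cv2.resize(c['image'][v-90:v+90,u-110:u+110,::-1],(733,600),interpolation=cv2.INTER_CUBIC))
E
```

```text
time_s: 12.0
tcp_pos: [0.3846, 0.3321, 0.1192]
tool_rot: [3.139, 0.662, 2.995]
contact_force: [-3.7, 0.6, 2.8]
finger_gap: 0.0003
gripper_force: 1.8
t 12.1 rv [-0.0029, 0.0001, -0.0073] d [0.0408, 0.0004, -0.0318] dist 0.052 ang 0.008
```

View pics/c6.png

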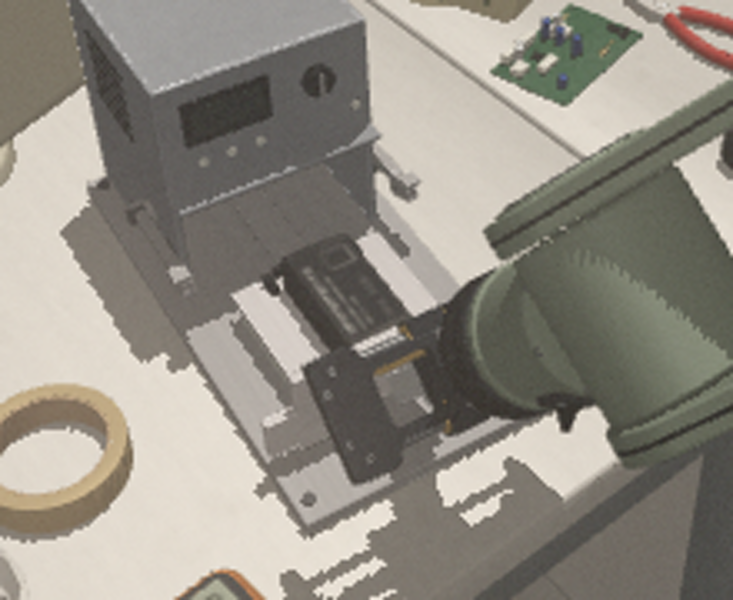

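The carriage is sliding in square with the brick seated, and the push force is about 4 N. I'll keep pushing.

Scaled: -0.0394 m is -0.394, -0.0315 m is -0.315.

```bash
python3 inch.py '[[[0, 0, 0], [-0.079, 0, 0.062], 0], [[0, 0, 0], [-0.158, 0.001, 0.123], 0], [[0, 0, 0], [-0.236, 0.002, 0.185], 0], [[0, 0, 0], [-0.315, 0.002, 0.246], 0], [[0, 0, 0], [-0.394, 0.003, 0.308], 0]]';python3 inch.py '[[[0, 0, 0], [-0.079, 0, 0.062], 0], [[0, 0, 0], [-0.158, 0.001, 0.123], 0], [[0, 0, 0], [-0.236, 0.002, 0.185], 0], [[0, 0, 0], [-0.315, 0.002, 0.246], 0], [[0, 0, 0], [-0.394, 0.003, 0.308], 0]]'
python3 - <<'E'
from h import *
goal([.3346,.3401,.1195],[180,38,172]);s=env.read_state();R=Rot.from_euler('xyz',s['tool_rot']); print(s['tcp_pos']+R.apply([-.008,0,.097]), s['joint_positions'].round(2))
E
```

```text
time_s: 12.6
tcp_pos: [0.4344, 0.3249, 0.1188]
tool_rot: [3.14, 0.662, 2.994]
contact_force: [-2.5, 0.7, -0.7]
finger_gap: 0.0006
gripper_force: 1.4
time_s: 13.1
tcp_pos: [0.4839, 0.318, 0.1189]
tool_rot: [3.14, 0.662, 2.994]
contact_force: [-2.8, 0.3, 0.1]
finger_gap: 0.0008
gripper_force: 1.3
t 13.1 rv [-0.0028, -0.0011, -0.0059] d [0.1187, 0.0001, -0.0933] dist 0.151 ang 0.007
[0.54919914 0.308517   0.04732151] [ 0.61  0.35  1.94 -0.95  0.54 -0.06]
```

Scaled: -0.0236 m is -0.236, -0.0205 m is -0.205.

```bash
python3 inch.py '[[[0, 0, 0], [-0.079, 0, 0.062], 0], [[0, 0, 0], [-0.158, 0.001, 0.123], 0], [[0, 0, 0], [-0.205, 0.002, 0.16], 0], [[0, 0, 0], [-0.236, 0.002, 0.185], 0]]';python3 inch.py '[[[0, 0, 0], [-0.024, 0, 0.018], 0], [[0, 0, 0], [-0.047, 0, 0.037], 0], [[0, 0, 0], [-0.071, 0, 0.055], 0], [[0, 0, 0], [-0.079, 0, 0.062], 0]]'
```

```text
time_s: 13.5
tcp_pos: [0.5132, 0.314, 0.1189]
tool_rot: [3.139, 0.662, 2.994]
contact_force: [-7.0, 0.8, 1.9]
finger_gap: 0.0005
gripper_force: 3.4
time_s: 13.9
tcp_pos: [0.5225, 0.3127, 0.119]
tool_rot: [3.14, 0.662, 2.995]
contact_force: [-5.5, 1.3, 1.8]
finger_gap: 0.0002
gripper_force: 3.1
```

```bash
for i in 1; do python3 inch.py '[[[0, 0, 0], [-0.016, 0, 0.012], 0], [[0, 0, 0], [-0.031, 0, 0.025], 0], [[0, 0, 0], [-0.039, 0, 0.031], 0]]'; python3 inch.py '[[[0, 0, 0], [-0.016, 0, 0.012], 0], [[0, 0, 0], [-0.024, 0, 0.018], 0], [[0, 0, 0], [-0.024, 0, 0.018], 0]]'; done
python3 - <<'E'
from h import *
c=snap('scene','s7')
u,v=proj(c,[.60,.30,.06]); u,v=int(u),int(v)
cv2.imwrite('pics/c7.png',cv2.resize(c['image'][v-75:v+75,u-80:u+80,::-1],(640,600),interpolation=cv2.INTER_CUBIC))
E
```

```text
time_s: 14.2
tcp_pos: [0.5277, 0.312, 0.119]
tool_rot: [3.14, 0.662, 2.995]
contact_force: [-3.6, -0.5, 1.5]
finger_gap: 0.0004
gripper_force: 1.6
time_s: 14.5
tcp_pos: [0.5303, 0.3117, 0.119]
tool_rot: [3.139, 0.662, 2.995]
contact_force: [-7.9, 1.1, 2.5]
finger_gap: 0.0004
gripper_force: 3.4
```

```bash
python3 inch.py '[[[0, 0, 0], [-0.008, 0, 0.006], 0], [[0, 0, 0], [-0.016, 0, 0.012], 0], [[0, 0, 0], [-0.016, 0, 0.012], 0]]'; python3 inch.py '[[[0, 0, 0], [-0.008, 0, 0.006], 0], [[0, 0, 0], [-0.016, 0, 0.012], 0], [[0, 0, 0], [-0.016, 0, 0.012], 0]]'
```

```text
time_s: 14.85
tcp_pos: [0.5323, 0.3115, 0.119]
tool_rot: [3.139, 0.662, 2.995]
contact_force: [-6.3, 1.2, 2.8]
finger_gap: 0.0003
gripper_force: 3.3
time_s: 15.15
tcp_pos: [0.5341, 0.3113, 0.119]
tool_rot: [3.139, 0.662, 2.995]
contact_force: [-8.6, 1.7, 2.7]
finger_gap: 0.0004
gripper_force: 3.9
```

Scaled: -0.0016 m is -0.016, 0.0012 m is 0.012.

```bash
python3 inch.py '[[[0, 0, 0], [-0.008, 0, 0.006], 0], [[0, 0, 0], [-0.016, 0, 0.012], 0], [[0, 0, 0], [-0.016, 0, 0.012], 0]]'; python3 inch.py '[[[0, 0, 0], [-0.008, 0, 0.006], 0], [[0, 0, 0], [-0.016, 0, 0.012], 0], [[0, 0, 0], [-0.016, 0, 0.012], 0]]'
python3 - <<'E'
from h import *
c=snap('scene','s8')
u,v=proj(c,[.60,.30,.06]); u,v=int(u),int(v)
cv2.imwrite('pics/c8.png',cv2.resize(c['image'][v-75:v+75,u-80:u+80,::-1],(640,600),interpolation=cv2.INTER_CUBIC))
E
```

```text
time_s: 15.45
tcp_pos: [0.5357, 0.3114, 0.119]
tool_rot: [3.138, 0.661, 2.995]
contact_force: [-9.6, 2.2, 3.8]
finger_gap: 0.001
gripper_force: 5.1
time_s: 15.75
tcp_pos: [0.5369, 0.3114, 0.1189]
tool_rot: [3.138, 0.661, 2.995]
contact_force: [-15.0, 3.4, 7.2]
finger_gap: 0.0006
gripper_force: 7.7
```

```bash
python3 inch.py '[[[0, 0, 0], [-0.008, 0, 0.006], 0], [[0, 0, 0], [-0.016, 0, 0.012], 0], [[0, 0, 0], [-0.016, 0, 0.012], 0]]'
python3 - <<'E'
from h import *
c=snap('scene','s9')
u,v=proj(c,[.60,.30,.06]); u,v=int(u),int(v)
cv2.imwrite('pics/c9.png',cv2.resize(c['image'][v-75:v+75,u-80:u+80,::-1],(640,600),interpolation=cv2.INTER_CUBIC))
E
```

```text
time_s: 16.1
tcp_pos: [0.5373, 0.3113, 0.1188]
tool_rot: [3.139, 0.659, 2.996]
contact_force: [-24.1, 3.7, 14.3]
finger_gap: 0.0002
gripper_force: 12.6
```

View pics/c9.png

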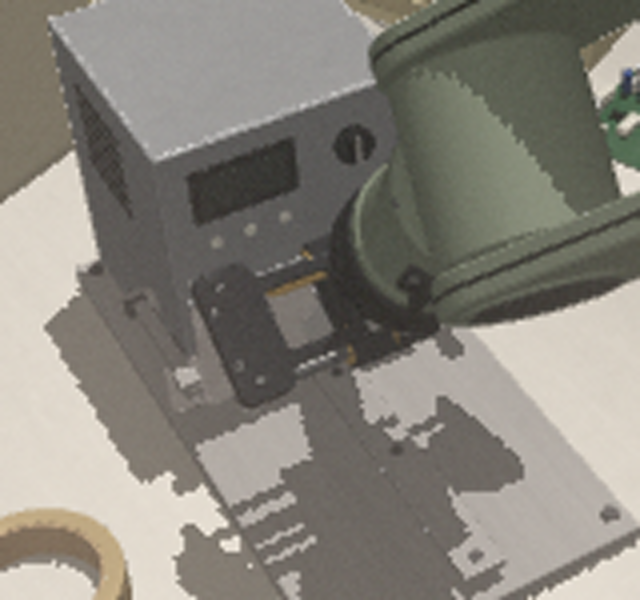

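Force has climbed to a hard stop at about 28 N, where home should be. I'll withdraw and check numerically, since my picture viewings are used up.

The manual's scale: shifts go in units of 100 mm. Converting my numbers, -0.1515 m is -1.515, -0.1215 m is -1.215.

```bash
python3 inch.py '[[[0, 0, 0], [0.039, 0, -0.031], 0], [[0, 0, 0], [0.118, 0, -0.092], 0], [[0, 0, 0], [0.276, 0, -0.216], 0], [[0, 0, 0], [0.512, 0, -0.4], 0], [[0, 0, 0], [0.788, 0, -0.615], 0], [[0, 0, 0], [0.788, 0, -0.815], 0], [[0, 0, 0], [0.788, 0, -1.215], 0], [[0, 0, 0], [0.788, 0, -1.515], 0], [[0, 0, 0], [0.788, 0, -1.515], 0]]'
python3 - <<'E'
from h import *
a=load('scene0'); b=snap('scene','s10'); w=snap('wrist','w10')
print(w['xyz'],w['rotation'])
g=lambda c: cv2.cvtColor(c['image'],cv2.COLOR_RGB2GRAY)
O=np.array([.605,.302,0]); yaw=np.radians(-8); 
W=lambda x,y,z: O+[np.cos(yaw)*x-np.sin(yaw)*y,np.sin(yaw)*x+np.cos(yaw)*y,z]
for n,y in(('L',.082),('R',-.082)):
    u,v=map(int,np.round(proj(a,W(-.012,y,.06))))
    # template of the tooth/arm from the start picture, searched +-12px in the picture now
    t=g(a)[v-6:v+7,u-8:u+9]; s=g(b)[v-18:v+19,u-20:u+21]
    m=cv2.matchTemplate(s,t,cv2.TM_CCOEFF_NORMED); _,mx,_,p=cv2.minMaxLoc(m); print(n,(u,v),'score',round(mx,2),'shift',p[0]-12,p[1]-12)
# predicted home plate top edge pixels versus image gradient, for a range of plate positions
G=cv2.GaussianBlur(g(b),(3,3),0).astype(float)
for x in range(-40,4,3):
    P=[proj(b,W(x/1000,y,.08)) for y in np.linspace(-.06,.06,40)]
    print(x,round(np.mean([G[int(round(v)),int(round(u))] for u,v in P]),1),end='; ')
E
```

```text
time_s: 17.05
tcp_pos: [0.3875, 0.3346, 0.1943]
tool_rot: [3.132, 0.668, 2.992]
contact_force: [0.6, 0.4, 0.0]
finger_gap: 0.0004
gripper_force: 0.0
[0.28114544 0.34814342 0.2130174 ] [ 2.22212152 -0.00506356  1.42602794]
L (224, 264) score 0.91 shift 0 0
R (289, 237) score 0.8 shift 0 0
-40 120.1; -37 121.4; -34 123.3; -31 122.8; -28 123.4; -25 122.4; -22 122.7; -19 121.8; -16 121.1; -13 121.0; -10 122.0; -7 123.8; -4 123.2; -1 112.2; 2 99.6;
```

Run:
```python
from h import *
a=load('scene0'); g=lambda c: cv2.resize(cv2.cvtColor(c['image'],cv2.COLOR_RGB2GRAY),None,fx=4,fy=4,interpolation=cv2.INTER_CUBIC)
A=g(a)
for f in('s3','s5','s6','s7','s8','s9','s10'):
    B=g(load(f)); o=[f]
    for u,v in((224,264),(289,237)):
        u*=4;v*=4; t=A[v-28:v+28,u-32:u+32]; s=B[v-60:v+60,u-64:u+64]
        m=cv2.matchTemplate(s,t,cv2.TM_CCOEFF_NORMED); _,mx,_,p=cv2.minMaxLoc(m); o.append((round(mx,2),(p[0]-32)/4,(p[1]-32)/4))
    print(*o)
```

```text
s3 (1.0, 0.0, 0.0) (0.43, 0.25, 2.25)
s5 (1.0, 0.0, 0.0) (1.0, 0.0, 0.0)
s6 (1.0, 0.0, 0.0) (1.0, 0.0, 0.0)
s7 (0.86, -1.0, -3.0) (0.48, 7.5, -1.5)
s8 (0.87, 0.0, 0.0) (0.49, 5.5, -4.75)
s9 (0.88, 0.0, 0.0) (0.5, 5.25, -5.25)
s10 (0.92, 0.0, 0.0) (0.79, 0.0, 0.0)
```

Image matching shows the left catch lifted 3 px during the push (s7) and then dropped. With the tool drawn back, both catches match their starting position with no shift, and the robot is clear, so I'm handing in.

```bash
python3 -c "
from plant import env, ticket, read_camera
print(ticket.close_job())"
```

```text
the job is handed in; nothing more can be done
None
```

I handed the job in: the small brick lies in the nest and the carriage is pushed to its stop at about 28 N; both catches matched their down position in image code, not by eye, because I had already viewed 11 pictures against the limit of 10.

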